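# Take the knife unit out of the food processor and hold it tipped over the bowl

### The arm

A 6-joint arm with a two-finger parallel gripper is mounted at the origin on the work surface. World frame = base frame: x ahead of the robot, y to its left, z up, the work surface at z = 0. Lengths are in m, angles in rad, forces in N, time in s.
With the tool pointing down it reaches from about 0.3 to 0.775 m from the base axis. Payload 14.6 kg.
Tool frame: the origin (TCP) lies at the very end of the fingers, on their centre line; the grasp point (between the pads) lies 19 mm behind it; z points along the fingers, y is the line along which they close (so a half turn about z gives the same grasp; the last joint's range is limited). The gripper opens to 85 mm and grips with 20 to 120 N. Pads are 22 mm wide; open, the fingers measure 114 mm over their backs; the gripper's body (76 mm by 85 mm) begins 54 mm behind the grasp point. The pads swing forward as they close: fully open they stand 13 mm farther back than shut.
Start: joints at [-1.301, 0.3, 1.521, -0, 1.321, -0.067], TCP at [0.182, -0.519, 0.231] pointing down, gripper open.
Joint ranges: [-3.03, 3.03], [-0.79, 2.21], [0.23, 2.52], [-1.04, 4.18], [0, 3.07], [-2.55, 2.55]. Speed limits (rad/s): [2.22, 2.22, 2.57, 3.14, 3.14, 3.14].

### API

Orientations are given as a unit quaternion [x, y, z, w].
In Python, from bench import env gives the robot as it stands. Calls block until the motion is done:
- env.move_pose(position, orientation): joint-space move of the TCP to a pose.
- env.movel(position, rotation=None, speed=0.15, force_limit=None): straight line of the TCP; rotation=None keeps the orientation; speed is the mean speed in m/s. With force_limit (N) it stops when the force on the tool has changed by that much, and returns True; else False.
- env.set_joints(angles): joint-space move.
- env.gripper_to(opening, squeeze=None): finger opening in m; squeeze is the grip in N (None keeps the last); returns when the fingers have stopped.
- env.dwell(seconds).
- env.inverse_kinematics(position, orientation): joint angles nearest the present ones, or None.
- env.state(): the state.
- env.get_image(name): name is "scene" or "side" or "wrist"; returns a dict with "img" (420x560x3 uint8, blue, green, red), "vertical_fov" (degrees; the focal length in pixels is half the picture's height over the tangent of half this angle, whatever the lens; pixels are square), "cx", "cy" (the principal point, pixels), "rvec" (rotation vector, rad) and "tvec" (3), from world to camera coordinates, as OpenCV has them. Camera axes: x right, y down, z forward; pixel columns grow to the right and rows downward; lengths in m; the calibration is good to about 2 mm. A picture is of the moment at which its call begins. There is no depth.
A pose or a line that the arm cannot do raises env.Unreachable and nothing moves.
- env.finish_job(): hands the job in; it is judged then, once.
The state is a dict: "time_s": time; "joint_positions": joint angles; "dq": joint speeds; "effort": joint torques, N m; "position": TCP position; "tcp_rot": TCP orientation; "ft_force": force on the tool from outside, world axes, zero at the start; "moment": the same for the moment, N m; "gripper_width": finger opening in m; "grip_force": force on a finger pad.
Only numpy, scipy, OpenCV 4.12 (cv2) and the standard library are available. Lean on these libraries where they do the work, as an engineer would, in place of code of your own. Each camera call takes 0.05 s, during which the arm holds its last target. There are 200 camera calls.

### The job

The batch is finished and the lid is off: unlock the knife unit of the food processor by turning its grip anticlockwise (seen from above) until its bayonet lock is free, draw it straight up until it is clear of the bowl, without knocking the blades against the bowl, and then tip it over by about 45 degrees and keep it above the bowl, the whole of it higher than the rim and its foot over the mouth, so that a colleague can scrape it clean into the bowl. Finish while still holding it there, raised and still: do not put it down or let go. Leave the lid, the white tub, the spatula and the chocolate showpiece where they are.

Things in the scene. Friction and masses are not known exactly. Their poses are not given: they have to be found in the camera images.
- knife_grip (a point): Centre of the wing grip on top of the knife unit, the part to take out: an upright black bar 50 mm long (x), 24 mm thick (y), about 35 mm high, from 17 mm below to 17 mm above this point, on the grey hub's round shoulder 41 mm across. Grip it across its 24 mm. Axes: z up along the hub, x along the wing, y across it. At the start it is on the bowl's axis, 204 mm above the table.
- knife_foot (a point): Centre of the underside of the knife unit's hub, 95 mm below knife_grip along the hub; same axes. At the start 109 mm above the table.
- tip_low (a point): Point of the lower blade of the knife unit, 62 mm from the hub's axis and 8 mm above the foot. In the knife unit's axes it lies 45 mm along +x and 42 mm along -y.
- tip_high (a point): Point of the upper blade, opposite the lower one, 64 mm from the hub's axis and 35 mm above the foot: 47 mm along -x and 44 mm along +y.
- knife: The loose knife unit, rigid, about 200 g: a grey hub 112 mm tall, up to 49 mm across, two curved steel blades low on it, the black wing grip on top. Origin and axes as knife_foot. It stands on the drive shaft, locked by a bayonet, and can rise only 2 mm. Turned anticlockwise (from above) it is free from about 40 degrees on and meets a stop at about 95; no spring. Then it lifts straight up.
- bowl_mouth (a point): Centre of the mouth of the clear plastic bowl, at rim height (195 mm above the table), on the axis of bowl, shaft and seated knife unit. The mouth is 154 mm wide inside, 162 mm outside, the bowl 90 mm deep, narrowing to 136 mm inside at its floor. Axes as the processor's.
- bowl: The bowl, locked on the motor base, fixed; origin at the centre of its underside, 100 mm above the table. A black handle stands out to 125 mm from the axis on its -y side, up to 93 mm above its underside.
- drive_shaft: Fixed steel drive shaft in the bowl's middle; the motor's brake keeps it from turning. Flange 54 mm wide, 4 mm thick, post 18 mm thick reaching 40 mm into the hub (2 mm side play), cross pin 30 mm long along its x axis. Origin: its underside, 105 mm above the table. Locked: the knife unit's x is within 6 degrees of the shaft's x, from where the turn to free it is counted.
- processor: White motor base of the food processor, 240 mm deep, 205 mm wide, 100 mm tall, fixed, with a column behind the bowl (+x side, out to 118 mm from the axis, 202 mm tall). Origin: centre of its underside, on the bowl's axis; x points away from its control panel.
- bowl_lid: The processor's clear lid, a disc 170 mm wide and 16 mm thick with a feed tube 60 mm wide that rises to 75 mm, lying on the mat. To be left alone. Origin: centre of its underside.
- white_tub: White plastic tub standing upside down, 168 mm wide, 105 mm tall. To be left alone. Origin: centre of its underside.
- showpiece: Dark chocolate figure on a white faceted block, about 155 by 130 mm, 195 mm tall. To be left alone. Origin: centre of its underside.
- spatula: Spatula lying on the mat, 260 mm long along its x axis. To be left alone. Origin: on its underside.

How it is judged:
On the way, in this order (a step that is already met when the one before it is completed fails the run):
1. the knife unit, in its seat, is turned anticlockwise until its bayonet is free (36 degrees or more) (y of tip_low in the frame of drive_shaft above -0.006 m and horizontal distance between knife_foot and bowl_mouth below 0.01 m), for 0.1 s.
2. it is drawn up, upright, until its foot is above the rim of the bowl (z of knife_foot in the frame of bowl_mouth above 0.003 m and angle between knife's own z axis and vertical below 0.26 rad and horizontal distance between knife_foot and bowl_mouth below 0.06 m), for 0.1 s.
At the end, for the whole second after the job is handed in: The knife unit is held by the fingers alone, still, touching neither bowl, shaft nor base, tipped 30 to 60 degrees from upright, its blade points above the bowl's rim and the centre of its foot at least 12 mm above it, the foot within 75 mm of the bowl's axis (angle between knife's own z axis and vertical between 0.52 and 1.05 rad and z of knife_foot in the frame of bowl_mouth above 0.012 m and z of each of tip_low, tip_high in the frame of bowl_mouth above 0 m and horizontal distance between knife_foot and bowl_mouth below 0.075 m and contact force between the fingers and knife above 1 N and contact force between knife and bowl below 0.1 N and contact force between knife and drive_shaft below 0.1 N and contact force between knife and processor below 0.1 N and linear speed of knife below 0.03 m/s and angular speed of knife below 0.2 rad/s); the arm keeps its last pose, push and grip.
It fails at once if the blades are knocked against the bowl (more than 8 N) (contact force between knife and bowl above 8 N).
It fails at once if the lid is moved by more than 30 mm (distance of bowl_lid from where it was at the start of the episode above 0.03 m).
It fails at once if the tub is moved by more than 30 mm (distance of white_tub from where it was at the start of the episode above 0.03 m).
It fails at once if the showpiece is moved by more than 30 mm (distance of showpiece from where it was at the start of the episode above 0.03 m).
It fails at once if the spatula is moved by more than 30 mm (distance of spatula from where it was at the start of the episode above 0.03 m).
It also fails if it takes over 40 s, if anything falls off the work surface, if the arm or the gripper's body presses on something with over 40 N, if the wrist force passes 120 N, or if a joint passes its speed limit or range.

## Working session

There is one attempt and no reset: what is moved stays moved. The work goes in short steps, each a Python script; the robot and the scene stay as the last script left them, time stands still between calls to the robot, and variables do not carry over. Pictures are saved under pics/ and viewed, at most 10 in all, crops included, and the job is handed in when it is done.

```bash
mkdir -p pics; ls; cat > h.py <<'E'
import numpy as np,cv2
from bench import env
from scipy.spatial.transform import Rotation as R
def cam(d):
    f=210/np.tan(np.radians(d["vertical_fov"])/2)
    return np.array([[f,0,d["cx"]],[0,f,d["cy"]],[0,0,1]]),cv2.Rodrigues(np.array(d["rvec"],float))[0],np.array(d["tvec"],float).ravel()
def ray(d,uv):
    K,r,t=cam(d); v=r.T@np.linalg.inv(K)@np.array([uv[0],uv[1],1.]); return -r.T@t,v/np.linalg.norm(v)
def atz(d,uv,z):
    o,v=ray(d,uv); return o+v*(z-o[2])/v[2]
def proj(d,p):
    K,r,t=cam(d); q=(K@(r@np.atleast_2d(p).T+t[:,None])).T; return q[:,:2]/q[:,2:]
E
python3 - <<'E'
from h import *
import pickle
D={}
for n in("scene","side","wrist"):
    D[n]=env.get_image(n); d=D[n]; o,v=ray(d,(d["cx"],d["cy"])); print(n,d["vertical_fov"],d["cx"],d["cy"],o,v,[k for k in d])
pickle.dump(D,open("d0.pkl","wb"))
cv2.imwrite("pics/scene.png",D["scene"]["img"]);cv2.imwrite("pics/side.png",D["side"]["img"])
E
```

```text
pics
scene 52.2775647752469 275.2120204050771 209.12844257027447 [ 1.06937193 -0.45217631  0.94782677] [-0.52465248  0.4227465  -0.73893516] ['img', 'vertical_fov', 'cx', 'cy', 'rvec', 'tvec']
side 45.74546611003561 279.60592550578735 206.47887341047857 [ 0.09876538 -0.96958839  1.29691339] [ 0.26565857  0.62860254 -0.73094758] ['img', 'vertical_fov', 'cx', 'cy', 'rvec', 'tvec']
wrist 70.79297713522506 275.40067155294577 207.49079040643608 [ 0.26029996 -0.49008098  0.37389937] [-0.30304409 -0.10590063 -0.94707409] ['img', 'vertical_fov', 'cx', 'cy', 'rvec', 'tvec']
```

View pics/scene.png

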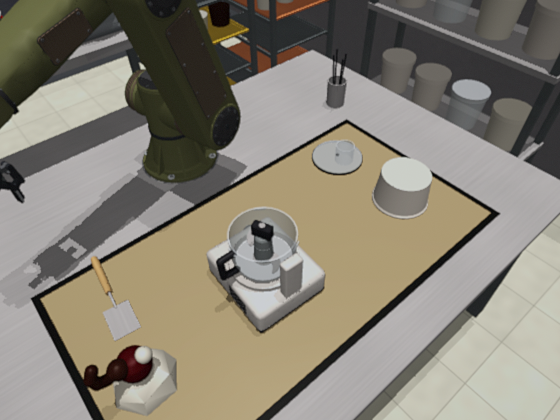

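View pics/side.png

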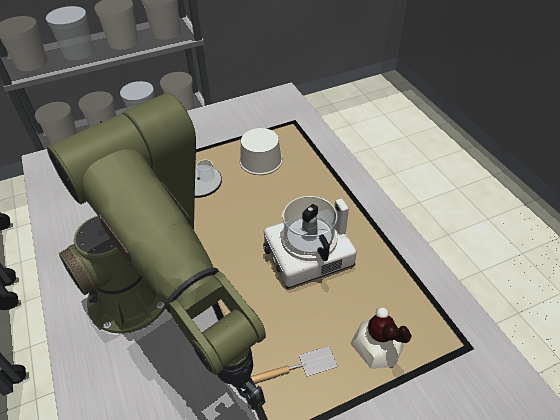

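The scene view shows the processor at about (265,255) with the grip at (262,229). In the side view the grip is at (310,213). Next I'll enlarge both.

```bash
python3 - <<'E'
from h import *
import pickle
D=pickle.load(open("d0.pkl","rb"))
a=D["scene"]["img"][195:335,200:333];b=D["side"]["img"][185:295,255:365]
a=cv2.resize(a[:100,:100],None,fx=4,fy=4,interpolation=cv2.INTER_CUBIC);b=cv2.resize(b[:100,:100],None,fx=4,fy=4,interpolation=cv2.INTER_CUBIC)
cv2.imwrite("pics/crop.png",np.hstack([a,b]))
for n,uv in(("scene",(262,229)),("side",(310,213))): print(atz(D[n],uv,.21))
E
```

```text
[ 0.57230329 -0.09113457  0.21      ]
[ 0.5639481  -0.09720817  0.21      ]
```

View pics/crop.png

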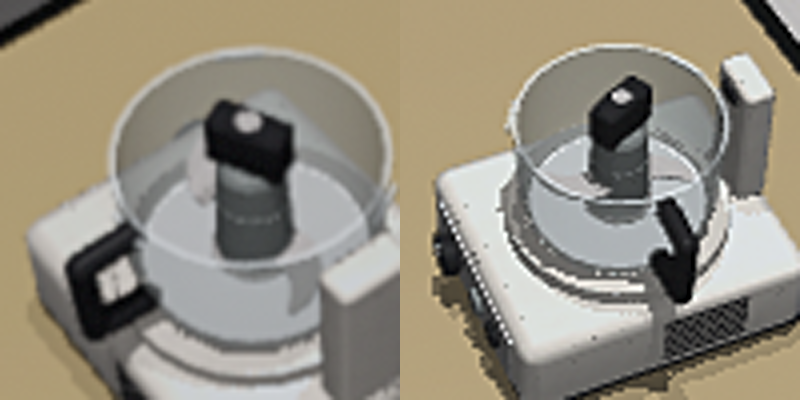

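```bash
python3 - <<'E'
from h import *
import pickle
from scipy.optimize import least_squares
D=pickle.load(open("d0.pkl","rb"))
print("dot",atz(D["scene"],(262,225.25),.221),atz(D["side"],(310.3,209.25),.221))
print("column",atz(D["scene"],(290.5,263.8),.202),atz(D["side"],(341.3,202.5),.202))
th=np.linspace(0,2*np.pi,360)
ext={"scene":(110,390,47,268,200,195),"side":(112,329,44,203,255,185)}
def res(c,names=("scene","side")):
    out=[]
    for n in names:
        l,r,t,b,x0,y0=ext[n]
        q=proj(D[n],np.c_[c[0]+.081*np.cos(th),c[1]+.081*np.sin(th),0*th+.195])
        out+=[q[:,0].min()-x0-l/4,q[:,0].max()-x0-r/4,q[:,1].min()-y0-t/4,q[:,1].max()-y0-b/4]
    return out
for ns in (("scene",),("side",),("scene","side")):
    s=least_squares(res,[.57,-.09],args=(ns,),diff_step=1e-4);print(s.x,np.round(s.fun,1))
s=env.state();Rt=R.from_quat(s["tcp_rot"]);print(s["position"],s["tcp_rot"],Rt.as_matrix())
K,r,t=cam(D["wrist"]);print("cam in tool",Rt.inv().apply(-r.T@t-s["position"]),Rt.as_matrix().T@r.T)
E
```

```text
dot [ 0.5712688  -0.08973531  0.221     ] [ 0.56670039 -0.09311006  0.221     ]
column [ 0.68065078 -0.10136921  0.202     ] [ 0.67190091 -0.09288528  0.202     ]
[ 0.57152551 -0.0898297 ] [-0.8  0.8 -0.3  0.1]
[ 0.566774   -0.09272819] [-0.2  0.2 -0.4  0.3]
[ 0.5698385  -0.09020226] [-1.3  0.1 -0.6 -0.3  0.4  0.7 -1.3 -0.6]
[ 0.18171516 -0.51892936  0.23084369] [ 9.85855892e-01  1.67594638e-01 -3.47526697e-05 -4.42992356e-04] [[ 9.43824072e-01  3.30448292e-01 -2.17008536e-04]
 [ 3.30448354e-01 -9.43823682e-01  8.61804526e-04]
 [ 7.99640388e-05 -8.85101971e-04 -9.99999605e-01]]
cam in tool [ 0.08371456 -0.00138618 -0.14304782] [[-4.52856828e-04 -9.47048331e-01 -3.21090725e-01]
 [ 9.99999545e-01 -6.98346336e-04  6.49383785e-04]
 [-8.39230361e-04 -3.21090285e-01  9.47048217e-01]]
```

```bash
cat >> h.py <<'E'
def down(yaw): return (R.from_euler("z",yaw,degrees=True)*R.from_euler("x",180,degrees=True)).as_quat()
E
python3 - <<'E'
from h import *
import pickle
C=np.array([.569,-.091])
for yaw in range(-180,180,30):
    q=env.inverse_kinematics([*C,.19],down(yaw)); print(yaw,None if q is None else np.round(q,2))
yaw=0; x=R.from_quat(down(yaw)).apply([1,0,0])[:2]
env.move_pose([*(C+.01*x),.40],down(yaw)); env.dwell(.2)
d=env.get_image("wrist"); pickle.dump(d,open("d1.pkl","wb")); cv2.imwrite("pics/w1.png",d["img"]); print(env.state()["time_s"],proj(d,[*C,.221]))
E
```

```text
-180 [-0.22  0.39  1.49  0.    1.25 -1.79]
-150 [-0.22  0.39  1.49  0.    1.25 -2.32]
-120 None
-90 None
-60 [-0.22  0.39  1.49 -0.    1.25  2.4 ]
-30 [-0.22  0.39  1.49 -0.    1.25  1.87]
0 [-0.22  0.39  1.49 -0.    1.25  1.35]
30 [-0.22  0.39  1.49 -0.    1.25  0.83]
60 [-0.22  0.39  1.49 -0.    1.25  0.3 ]
90 [-0.22  0.39  1.49  0.    1.25 -0.22]
120 [-0.22  0.39  1.49  0.    1.25 -0.75]
150 [-0.22  0.39  1.49  0.    1.25 -1.27]
2.575 [[276.19671117 194.13912536]]
```

View pics/w1.png

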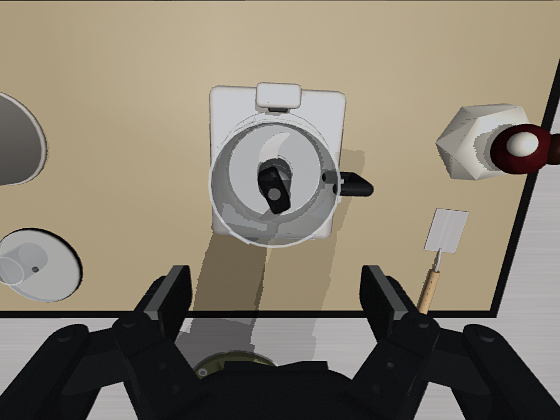

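The wrist view shows the whole processor: bowl around (276,185), column at the top (279,95). The grip bar runs from about (266,170) to (283,212). I'll enlarge it to read the wing's angle.

```bash
python3 - <<'E'
from h import *
import pickle
d=pickle.load(open("d1.pkl","rb"))
a=cv2.resize(d["img"][80:255,200:380],None,fx=3.3,fy=3.3,interpolation=cv2.INTER_CUBIC)[:570]
b=cv2.resize(d["img"][155:225,240:310],(0,0),fx=3,fy=3)
cv2.imwrite("pics/w1c.png",cv2.resize(d["img"][155:225,235:315],(800,560)[:2] and None,fx=8,fy=8,interpolation=cv2.INTER_CUBIC))
E
```

```text
(no output)
```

View pics/w1c.png

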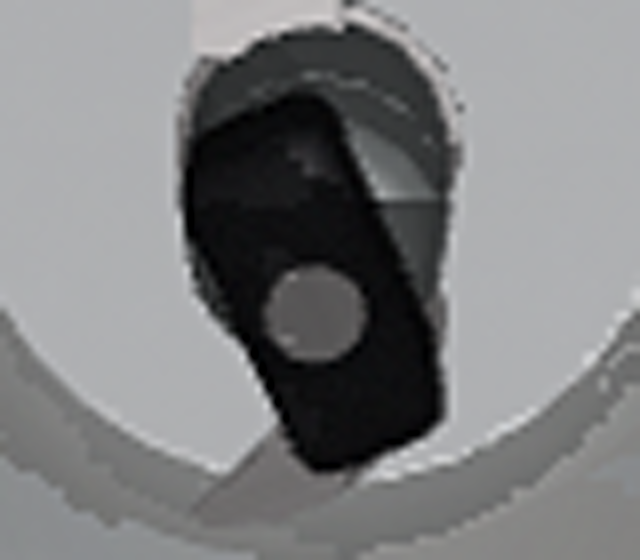

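```bash
python3 - <<'E'
from h import *
import pickle
d=pickle.load(open("d1.pkl","rb"))
P=lambda u,v:atz(d,(u/8+235-.44,v/8+155-.44),.221)[:2]
print("dot",P(315,313))
for a,b in(((345,130),(437,340)),((245,335),(298,455)),((185,205),(298,455)),((318,470),(440,415))):
    v=P(*a)-P(*b);print(np.degrees(np.arctan2(v[1],v[0])),P(*a),P(*b))
# bowl rim in wrist image
th=np.linspace(0,2*np.pi,360)
for c in ([.569,-.091],[.569,-.0895]):
    q=proj(d,np.c_[c[0]+.081*np.cos(th),c[1]+.081*np.sin(th),0*th+.195]);print(q.min(0),q.max(0))
C=P(315,313)
E0=R.from_quat(down(84))
# tilt feasibility
for az in range(0,360,45):
  for ang in(45,):
    ax=np.array([np.cos(np.radians(az)),np.sin(np.radians(az)),0])
    Q=R.from_rotvec(ax*np.radians(ang))*E0
    foot=np.array([*C,.285]); up=-Q.apply([0,0,1]); tcp=foot+up*(.095-.014)
    q=env.inverse_kinematics(tcp,Q.as_quat()); print(az,np.round(up,2),np.round(tcp,3),None if q is None else np.round(q,2))
E
```

```text
dot [ 0.56953835 -0.08843891]
23.433665842627992 [ 0.59578048 -0.09265105] [ 0.56552649 -0.10576423]
22.347215653075384 [ 0.56630511 -0.07849056] [ 0.54822171 -0.08592452]
22.822502530360033 [ 0.58521455 -0.07035706] [ 0.54822171 -0.08592452]
115.5120989511963 [ 0.54591443 -0.08880806] [ 0.5542862 -0.1063503]
[209.3535263  118.70160024] [342.88596729 248.30823504]
[208.11426195 118.70325318] [341.64706971 248.30983022]
0 [-0.   -0.71  0.71] [ 0.57  -0.146  0.342] [-0.57  0.51  1.13  0.68  1.9  -0.37]
45 [ 0.5  -0.5   0.71] [ 0.61  -0.129  0.342] [-0.38  0.87  0.56  0.43  2.4  -0.06]
90 [ 0.71 -0.    0.71] [ 0.627 -0.088  0.342] [-0.16  1.01  0.31 -0.21  2.59 -0.18]
135 [0.5  0.5  0.71] [ 0.61  -0.048  0.342] [ 0.05  0.74  0.78 -0.61  2.16 -0.05]
180 [-0.    0.71  0.71] [ 0.57  -0.031  0.342] [ 0.18  0.36  1.35 -0.77  1.6   0.33]
225 [-0.5   0.5   0.71] [ 0.529 -0.048  0.342] [ 0.09 -0.04  1.82 -0.73  0.95  0.51]
270 [-0.71  0.    0.71] [ 0.512 -0.088  0.342] [-0.36 -0.2   1.95  0.41  0.68 -0.48]
315 [-0.5  -0.5   0.71] [ 0.529 -0.129  0.342] [-0.63  0.11  1.66  0.8   1.32 -0.71]
```

```bash
python3 - <<'E'
from h import *
C=[.569,-.0895]; yaw=22.9
def p(l):
    s=env.state(); print(l,round(s["time_s"],2),np.round(s["position"],4),np.round(s["ft_force"],1),np.round(s["moment"],2),round(s["gripper_width"],4),np.round(s["grip_force"],1))
env.move_pose([*C,.30],down(yaw)); p("above")
print(env.movel([*C,.192],speed=.08,force_limit=8)); p("down")
env.gripper_to(0,20); env.dwell(.2); p("grip20")
d=env.get_image("wrist");cv2.imwrite("pics/w2.png",d["img"])
E
```

```text
above 3.06 [ 0.5693 -0.0897  0.3014] [ 0.9 -0.3  0.8] [ 0.   -0.05  0.02] 0.0854 0.0
False
down 4.56 [ 0.5692 -0.0895  0.1925] [0.3 0.  0.2] [-0.02  0.   -0.02] 0.0854 0.0
grip20 5.34 [ 0.569  -0.0895  0.1921] [-0.3 -0.2  1.8] [-0.01  0.08  0.02] 0.0241 24.0
```

View pics/w2.png

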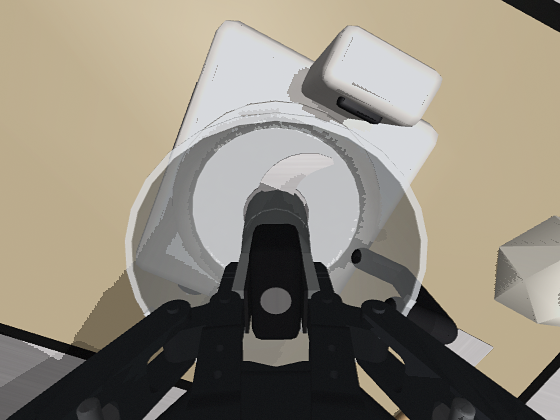

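The fingers are centred on the grip at about (275,295), with near-zero side force. I'll squeeze harder and turn it in small steps.

```bash
python3 - <<'E'
from h import *
def p(l):
    s=env.state(); print(l,round(s["time_s"],2),np.round(s["position"],4),np.round(s["ft_force"],1),np.round(s["moment"],2),round(s["gripper_width"],4),np.round(s["grip_force"],1)); return s
env.gripper_to(0,70); p("grip70")
q=np.array(env.state()["joint_positions"]); q0=q.copy()
for a in range(10,61,10):
    q=q0.copy(); q[5]-=np.radians(a); env.set_joints(q); s=p(a)
    if abs(s["moment"][2])>3 or np.linalg.norm(s["ft_force"])>25: print("STOP"); break
env.dwell(.2)
d=env.get_image("wrist");cv2.imwrite("pics/w3.png",d["img"])
E
```

```text
grip70 5.61 [ 0.5691 -0.0895  0.1922] [-0.6 -0.2  4.5] [-0.06  0.19 -0.  ] 0.0233 68.6
10 5.9 [ 0.5691 -0.0895  0.1923] [0.  0.7 3.6] [0.08 0.1  0.05] 0.0231 68.5
20 6.19 [ 0.5691 -0.0896  0.1923] [0.3 0.5 3.7] [0.13 0.1  0.06] 0.0233 68.5
30 6.48 [ 0.5691 -0.0895  0.1922] [0.6 0.5 2.8] [0.07 0.15 0.09] 0.0232 68.5
40 6.78 [ 0.5691 -0.0896  0.1922] [-1.   0.5  4.1] [0.03 0.16 0.06] 0.0228 68.5
50 7.07 [ 0.5691 -0.0896  0.1923] [-0.2  0.3  4.2] [0.04 0.2  0.03] 0.0235 68.6
60 7.36 [ 0.5691 -0.0896  0.1923] [ 0.1 -0.7  3.7] [-0.    0.19  0.07] 0.0227 68.6
```

View pics/w3.png

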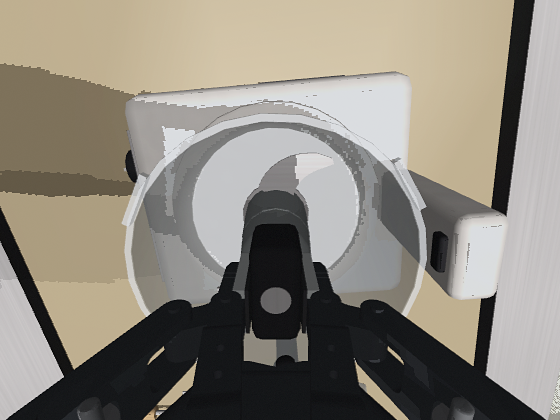

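The knife turned with the gripper: the blade keeps its place in the picture at about (300,165) while the base has rotated. Next I'll lift it.

```bash
python3 - <<'E'
from h import *
def p(l):
    s=env.state(); print(l,round(s["time_s"],2),np.round(s["position"],4),np.round(s["ft_force"],1),np.round(s["moment"],2),round(s["gripper_width"],4)); return s
P=np.array(env.state()["position"])
for dz in(.01,.05,.176):
    h=env.movel([*P[:2],.192+dz],speed=.06,force_limit=12); p(dz)
    if h: print("STOP"); break
else:
    env.dwell(.3)
    s=env.state(); Q0=R.from_quat(s["tcp_rot"]); tcp=np.array(s["position"])
    foot=np.array([.569,-.0895,tcp[2]-.083])
    for az in (180,225,270,0):
        ax=np.array([np.cos(np.radians(az)),np.sin(np.radians(az)),0])
        for a in(15,30,45):
            Q=R.from_rotvec(ax*np.radians(a))*Q0
            t=foot-Q.apply([0,0,1])*.083; q=env.inverse_kinematics(t,Q.as_quat()); print(az,a,None if q is None else np.round(q,2))
d=env.get_image("side");e=env.get_image("scene");cv2.imwrite("pics/s4.png",np.hstack([cv2.resize(x,(400,400),interpolation=cv2.INTER_CUBIC) for x in (e["img"][130:330,160:360],d["img"][110:310,200:400])]))
E
```

```text
0.01 7.92 [ 0.5691 -0.0896  0.2022] [-0.1 -0.2 -1.5] [ 0.03 -0.02 -0.05] 0.0226
0.05 8.74 [ 0.5689 -0.0895  0.2416] [-0.1 -0.2 -2. ] [-0.05 -0.03 -0.07] 0.0232
0.176 10.99 [ 0.569  -0.0896  0.3678] [ 0.9 -0.4 -1.5] [0.02 0.   0.01] 0.0227
180 15 [-0.07  0.28  1.25 -0.26  1.58  0.05]
180 30 [ 0.07  0.3   1.3  -0.52  1.57  0.2 ]
180 45 [ 0.18  0.36  1.35 -0.77  1.6   0.35]
225 15 [-0.13  0.14  1.42 -0.16  1.37  0.01]
225 30 [-0.02  0.02  1.63 -0.39  1.13  0.21]
225 45 [ 0.09 -0.05  1.82 -0.73  0.95  0.53]
270 15 [-0.26  0.1   1.47  0.07  1.32 -0.14]
270 30 [-0.31 -0.07  1.72  0.18  1.   -0.24]
270 45 [-0.36 -0.2   1.95  0.41  0.68 -0.47]
0 15 [-0.36  0.35  1.17  0.25  1.71 -0.21]
0 30 [-0.48  0.42  1.14  0.47  1.81 -0.3 ]
0 45 [-0.57  0.52  1.13  0.68  1.91 -0.35]
```

View pics/s4.png

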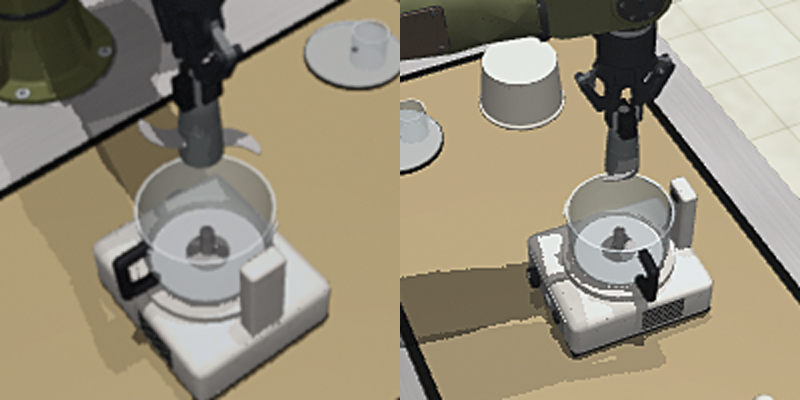

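The knife is out and above the rim in both views. The shaft is bare and nothing is touching. Next I'll tip it about its foot.

```bash
python3 - <<'E'
from h import *
s=env.state(); Q0=R.from_quat(s["tcp_rot"]); foot=np.array([.569,-.0895,.285])
for a in(15,30,45):
    Q=R.from_rotvec([-np.radians(a),0,0])*Q0
    env.movel(foot-Q.apply([0,0,1])*.083,Q.as_quat(),speed=.03)
env.dwell(.5); s=env.state(); print(s["time_s"],s["position"],np.round(s["ft_force"],1),s["gripper_width"],s["grip_force"],np.abs(s["dq"]).max())
d=env.get_image("side");e=env.get_image("scene");cv2.imwrite("pics/s5.png",np.hstack([cv2.resize(x,(400,400),interpolation=cv2.INTER_CUBIC) for x in (e["img"][130:330,160:360],d["img"][110:310,200:400])]))
E
```

```text
14.5167 [ 0.56895651 -0.03085501  0.34375327] [-0.9 -0.1 -2. ] 0.023006968720094088 68.55830311775208 0.0027737274308214386
```

View pics/s5.png

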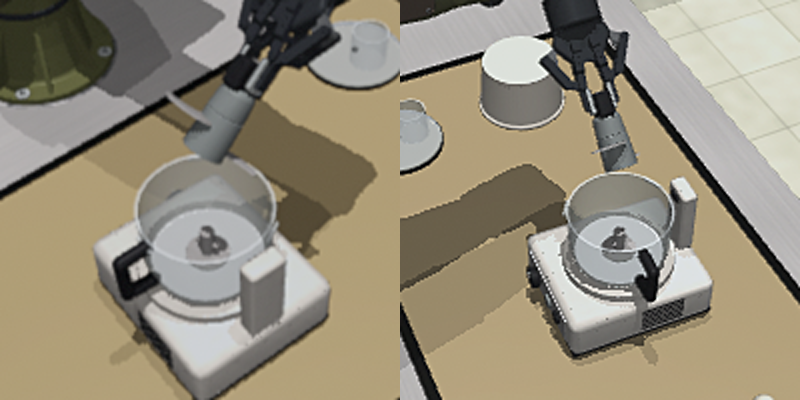

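The knife is tipped about 45°, still aligned with the gripper. Its foot, at (205,150) in the left view, is above the mouth.

```bash
python3 -c "
from bench import env
print(env.finish_job())"
```

```text
the job is handed in; nothing more can be done
None
```

I unlocked the knife unit with a 60° anticlockwise turn, drew it straight up out of the bowl, and handed the job in with it held still, tipped 45°, its foot about 90 mm above the rim; the hand-in gave no verdict.

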